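# Draw the blue-knob pipette from its stand and hold it upright over a dish

## Robot

A 6-joint arm with a two-finger parallel gripper is mounted at the origin on a cart in front of the work surface, level with it; the furniture and walls round the work are solid. World frame = base frame: x ahead of the robot, y to its left, z up, the work surface at z = 0. Lengths are in m, angles in degrees, forces in N, time in s.
With the tool pointing down it reaches from about 0.3 to 0.875 m from the base axis. Payload 6.4 kg.
Tool frame: the origin (TCP) lies at the very end of the fingers, on their centre line; the grasp point (between the pads) lies 19 mm behind it; z points along the fingers, y is the line along which they close (so a half turn about z gives the same grasp; the last joint's range is limited). The gripper opens to 88 mm and grips with 3 to 60 N. Pads are 18 mm wide; open, the fingers measure 123 mm over their backs; the gripper's body (75 mm by 187 mm) begins 45 mm behind the grasp point.
Start: joints at [64.498, 10.359, 92.074, -0, 77.567, -11.82], TCP at [0.136, 0.559, 0.239] pointing down, gripper open.
Joint ranges: [-171.53, 171.53], [-51.25, 118.39], [17.06, 147.69], [-65.23, 245.23], [0, 150.52], [-178.68, 178.68]. Speed limits (degrees/s): [147.25, 147.25, 172.46, 180, 180, 180].

## Interface

Orientations are given as [roll, pitch, yaw] about the fixed x, y, z axes, in that order (R = Rz(yaw) Ry(pitch) Rx(roll)).
In Python, from station import arm gives the robot as it stands. The module is installed in compiled form; this text tells all that it offers.
- The arm moves only by the tool carry_out, never from a script. Its argument "targets" is a list that holds one entry, the list of rows, each a list of 4 numbers: the shift along the tool's x, y, z in cm, then the turn about the tool's z in rad. A call has 1 to 20 rows; each row shifts and turns the commanded pose from where the row before left it, along the tool's axes as they then stand; what a row does not reach is not made up. A row lasts 1/12 s, in which the tool goes at most 41.7 mm and 7.16 degrees, less where a joint would pass 70% of its speed; a pose out of reach is approached as far as the arm can. A call with a gripper value outside its range is refused whole. "hand" is the closure, from -1 (fully open) to 1 (shut), so that 0 is half open, set as the call begins (left out, the last holds). The fingers move at their own pace and stop on an object; "newtons" is the grip in N (left out, the last holds). Time passes only in rows, so rows that do not move let the fingers close. It gives the time, the measured TCP pose, the force, the opening and the grip force at its end, in the units of the state.
- arm.observe(): the state, without advancing time (a new reading comes with each control period).
- arm.camera(name): name is "scene" or "top" or "wrist"; returns (picture, depth): 384x512x3 uint8, red, green, blue; 384x512 float32, m along the optical axis (not along the pixel's ray), 0 where there is no reading.
- arm.camera_model(name): a dict with "fx", "fy", "cx", "cy" (pixels), "world_from_camera" (4x4, takes a point from camera to world coordinates). Camera axes: x right, y up, looking along -z (the intrinsics and any distortion apply to the point x, -y, -z); pixel columns grow to the right and rows downward; lengths in m; the calibration is good to about 2 mm. The wrist camera is an equidistant fisheye: a pixel r from the principal point sees the ray r / f radians off the axis. A picture is of the moment at which its call begins: read the wrist's pose just before it. camera_model takes no time and is no camera call; for the wrist camera it gives the pose at the moment of the call.
- arm.job_done(): hands the job in; it is judged then, once.
Trained networks look in the newest picture that a camera, given by its name, has taken for a name from the list of things; names that differ only in an ending like _2 or _b are one class to them, and where a whole thing is asked for, a point or a joint stands for the part that bears it (a point fixed in the world has none). Each returns a list of dicts, best first, with "p" (0 to 1); they miss things now and then, are a little off and sometimes report something else, mostly with a low value. They report only what shows in the picture. A call takes as long as a camera call. They do not tell look-alikes from the thing itself.
- arm.search_frame(camera, query): "position" ([x, y, z] in m, in world coordinates, good to about 4 mm: the middle of the surface that is visible of it).
- arm.tip_of(camera, query): "position" ([x, y, z] in m, in world coordinates, good to about 4 mm: a listed point, or the origin of a listed thing).
The state is a dict: "time": time; "qpos": joint angles; "joint_velocities": joint speeds; "joint_efforts": joint torques, N m; "eef_pos": TCP position; "eef_rot": TCP orientation; "wrist_force": force on the tool from outside, world axes, zero at the start; "moment": the same for the moment, N m; "grip_width": finger opening in m; "grip_force": force on a finger pad.
Only numpy, scipy, OpenCV 4.12 (cv2) and the standard library are available. Lean on these libraries where they do the work, as an engineer would, in place of code of your own. Each camera call takes 0.05 s, during which the arm holds its last target. There are 200 camera calls.

## Task

Draw the hand pipette with the blue knob out of the slanted stand, turn it upright with its tip down, and hold it still with the tip over the middle of the petri dish on the pink foot, about 3 cm above the dish and not touching it. The job finishes with the robot still holding the pipette there: do not put it down or let go. Leave the pipette with the yellow knob and both dishes where they are.

Things in the scene. Friction and masses are not known exactly. Their poses are not given: they have to be found in the camera images.
- stand: White two-place pipette stand, fixed to the worktop; base plate 150x160 mm, 8 mm thick. Origin on the worktop under the mouths of its two grey sleeves, midway between them; own +x is level and points the way the pipettes' knob ends lean (roughly away from the robot), own +y to the left of that.
- stand_mouths (a point): Point midway between the two sleeve mouths, 85 mm above the worktop; axes as stand. Mouths at y = +50 and -50 mm from it (which pipette is where varies). Sleeves slant 45 degrees, rising towards +x; each 70 mm long, 15x15 mm inside, 21x21 mm outside, open at both ends. Above each mouth a rest 22 mm wide carries the underside of the pipette's body for 46 mm.
- blue_body (a point): Middle of the body of the blue-knob hand pipette (226 mm long, 70 to 110 g), on its axis. Own +y runs along the axis to the tip, own x across (level in the stand), own z up out of the rest, leaning to the robot. Body 30 mm wide (x), 30 mm thick (z), from 56 mm towards the tip to 56 mm towards the knob; knob 17 mm thick, ends at 78 mm. Grip across x on the knob half, clear of the rest.
- blue_tip (a point): Lower end of the blue-knob pipette, on its axis, 148 mm from blue_body along own +y; same axes (own y straight down = upright, tip down). The shaft above it, 12 mm thick, 92 mm long, sits in the sleeve with 1.5 mm play each side and no catch; the body's end stops at the mouth. Draw it 95 mm or more along the slant to clear the sleeve.
- pipette_blue: The pipette with the blue knob as a solid; its origin is 6 mm in own x, 34 mm in own y and -16 mm in own z from blue_body; same axes.
- yellow_body (a point): Middle of the body of the other pipette, with the yellow knob: same shape, size and axes as the blue one, in the other place of the stand. To be left in place.
- dish_pink: Round petri dish, 60 mm across, its top 15 mm above the worktop, fixed on a flat round bright pink foot 84 mm across and 4 mm thick; loose on the worktop. Origin at the centre of its underside, on the worktop.
- dish_green: A petri dish of the same make on a green foot, same sizes, loose on the worktop. Origin at the centre of its underside. To be left in place.
- dish_pink_top (a point): Centre of the top of the dish on the pink foot, 15 mm above its underside.
Things that resemble listed ones, but are neither listed nor needed, are in the scene too. Leave any brown, orange or purple look-alike of the dish_pink alone.

How it is judged:
By the outcome, as a careful person would: the job done as asked, in the order asked, and still so for the second after the job is handed in, while the arm keeps its last pose, push and grip.
It also fails if it takes over 38 s, if anything falls off the work surface, if the arm or the gripper's body presses on something with over 40 N, if the wrist force passes 120 N, or if a joint passes its speed limit or range.

## Working session

There is one attempt and no reset: what is moved stays moved. The work goes in short steps, Python scripts to look and compute and a tool call to move; the robot and the scene stay as the last step left them, time stands still between calls to the robot, and variables do not carry over. Pictures are saved under pics/ and viewed, at most 10 in all, crops included, and the job is handed in when it is done.

Besides the shell and the picture viewer there is one more tool, called in YAML: its name, and indented under it one key for each argument. carry_out: Moves the arm, as the interface text tells. Its arguments: {"type":"object","properties":{"targets":{"type":"array"},"hand":{"type":"number"},"newtons":{"type":"number"}},"required":["targets"]}

```bash
mkdir -p pics
cat > h.py <<'E'
import numpy as np, cv2
from station import arm
from scipy.spatial.transform import Rotation as R
def snap(n,f):
    p,d=arm.camera(n); cv2.imwrite('pics/'+f,p[:,:,::-1]); return p,d
def pix(n,P):
    m=arm.camera_model(n); c=np.linalg.inv(m['world_from_camera'])@np.r_[P,1]
    return np.round([m['cx']+m['fx']*c[0]/-c[2], m['cy']-m['fy']*c[1]/-c[2]])
E
python3 - <<'E'
from h import *
print(arm.observe())
a,_=snap('scene','a0.png');b,_=snap('top','b0.png')
cv2.imwrite('pics/ab.png',cv2.resize(np.vstack([a,b]),(800,1200))[:,:,::-1])
for c in('scene','top'):
  for q in('blue_body','blue_tip','yellow_body','dish_pink','dish_green','stand_mouths'):
    for r in arm.tip_of(c,q)[:4]: print(c,q,np.round(r['position'],3),round(r['p'],2),pix(c,r['position']))
E
```

```text
{'time': 0.0, 'qpos': array([ 6.44994406e+01,  1.04007982e+01,  9.21296826e+01,  7.34429174e-04,
        7.75661120e+01, -1.18196629e+01]), 'joint_velocities': array([-0.04137351,  0.02503678, -0.01884473,  0.02225866,  0.07491604,
        0.03308805]), 'joint_efforts': array([-6.01891370e-04, -4.33892441e+01, -3.41842103e+01,  7.00448477e-02,
        3.90733208e-02, -1.45640165e-04]), 'eef_pos': array([0.1357449 , 0.55821966, 0.23783752]), 'eef_rot': array([-1.79905602e+02, -2.04870107e-02,  1.66318928e+02]), 'wrist_force': array([-0.16228893,  0.00915293, -0.06219148]), 'moment': array([0.00817812, 0.00142446, 0.0390313 ]), 'grip_force': 0.0, 'grip_width': 0.08793979194630376}
scene blue_body [ 0.535 -0.316  0.124] 0.7 [354. 279.]
scene yellow_body [ 0.56  -0.218  0.119] 0.9 [336. 238.]
scene dish_pink [ 0.493 -0.064  0.001] 0.92 [268. 236.]
scene dish_pink [ 0.381 -0.03  -0.001] 0.79 [218. 244.]
scene dish_pink [0.574 0.198 0.003] 0.78 [250. 158.]
scene dish_pink [ 0.498  0.078 -0.   ] 0.59 [243. 197.]
scene stand_mouths [ 0.509 -0.259  0.088] 0.91 [323. 273.]
top blue_body [ 0.529 -0.323  0.126] 0.88 [410. 184.]
top blue_tip [ 0.508 -0.256  0.085] 0.7 [373. 195.]
top yellow_body [ 0.561 -0.218  0.123] 0.66 [359. 168.]
top dish_pink [ 0.488 -0.067 -0.005] 0.94 [286. 206.]
top dish_pink [ 0.619 -0.016  0.001] 0.93 [266. 152.]
top dish_pink [ 0.576  0.198 -0.002] 0.74 [178. 168.]
top dish_pink [ 0.377 -0.03  -0.002] 0.69 [270. 253.]
top dish_green [0.458 0.184 0.001] 0.9 [182. 217.]
top stand_mouths [ 0.513 -0.254  0.085] 0.98 [373. 193.]
```

View pics/a0.png

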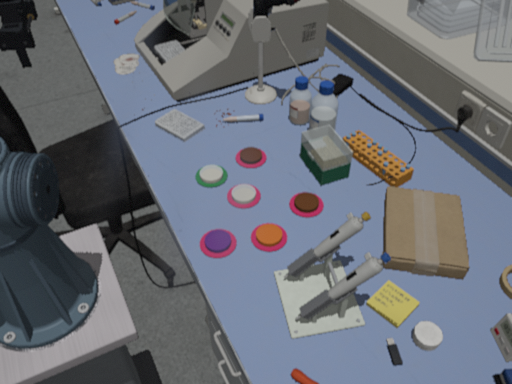

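View pics/b0.png

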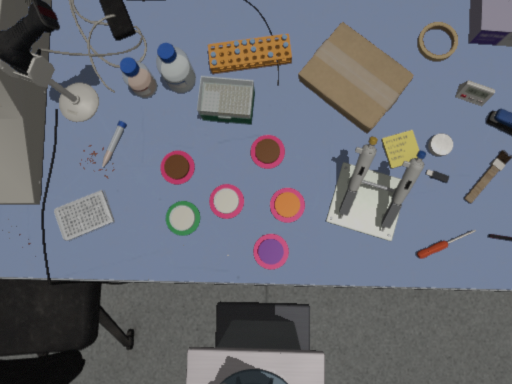

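The scene view shows the blue knob at (385,258) and the yellow knob at (366,216). Pink-foot candidates in scene pixels:
- white dish (243,195)
- brown dishes (251,157) and (306,204)
- orange dish (269,236)
- purple dish (218,242)

The description matches the plain white dish at (243,195), top view (227,201). The green foot is at (211,175). I'll check this in one close crop and measure the knobs by depth.

```bash
cat >> h.py <<'E'
def cloud(n,d):
    m=arm.camera_model(n); v,u=np.mgrid[:384,:512]
    c=np.stack([(u-m['cx'])/m['fx']*d,-(v-m['cy'])/m['fy']*d,-d,np.ones_like(d)],-1)
    return (c@np.array(m['world_from_camera']).T)[...,:3]
E
python3 - <<'E'
from h import *
crops=[]
for n,w,dw in(('scene',(270,200,160,120),(190,140,133,100)),('top',(320,120,133,100),(150,130,160,120))):
    p,d=arm.camera(n); W=cloud(n,d); hsv=cv2.cvtColor(p,cv2.COLOR_RGB2HSV)
    for x,y,a,b in(w,dw): crops.append(cv2.resize(p[y:y+b,x:x+a],(400,300)))
    H,S,V=[hsv[...,i].astype(int) for i in range(3)]
    box=(W[...,2]>.14)&(W[...,2]<.22)&(W[...,0]>.45)&(W[...,0]<.7)&(W[...,1]<-.15)&(W[...,1]>-.42)
    for k,m in(('blue',(H>100)&(H<125)&(S>150)),('yellow',(H>12)&(H<32)&(S>130))):
        q=W[box&m&(d>0)]; print(n,k,len(q),np.round(np.median(q,0),3) if len(q) else '')
    # pipette body points
    for side in(-.218,-.32):
        s=(W[...,2]>.05)&(W[...,2]<.21)&(abs(W[...,1]-side-(-.29)*(W[...,0]-.545))<.03)&(W[...,0]>.44)&(W[...,0]<.66)&(d>0)
        q=W[s]; c,r,_,_=cv2.fitLine(q[:,:2].astype(np.float32),cv2.DIST_HUBER,0,.01,.01).ravel()[[0,1,2,3]]
        print(n,side,len(q),'yaw',np.degrees(np.arctan2(r,c)),np.round(q.mean(0),3))
    f=(H>160)&(S>120)&(abs(W[...,2])<.02)&(np.hypot(W[...,0]-.498,W[...,1]-.078)<.055)
    q=W[f].astype(np.float32); print('dish',len(q),cv2.minEnclosingCircle(q[:,:2].copy()))
cv2.imwrite('pics/c.png',np.vstack([np.hstack(crops[:2]),np.hstack(crops[2:])])[:,:,::-1])
E
```

```text
scene blue 42 [ 0.579 -0.333  0.18 ]
scene yellow 37 [ 0.607 -0.238  0.181]
scene -0.218 1435 yaw -15.636164 [ 0.546 -0.222  0.114]
scene -0.32 1622 yaw -15.569292 [ 0.518 -0.317  0.116]
dish 177 ((0.4967305064201355, 0.0780947208404541), 0.04168776795268059)
top blue 27 [ 0.581 -0.329  0.181]
top yellow 41 [ 0.608 -0.233  0.181]
top -0.218 979 yaw -14.597295 [ 0.55  -0.216  0.125]
top -0.32 1077 yaw -15.635216 [ 0.522 -0.31   0.121]
dish 365 ((0.4973028302192688, 0.07793986052274704), 0.04121982678771019)
```

View pics/c.png

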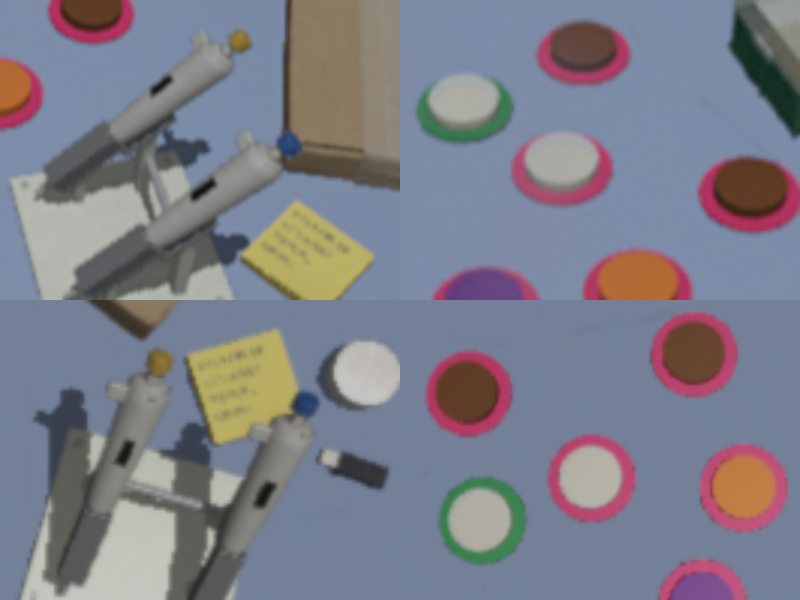

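carry_out:
  targets:
    - [[0, 0, -2, 0], [0, 0, -2, 0], [0, -2, -1.5, 0], [-0.8, -3, 0, 0], [-1, -3.5, 0, 0], [-1, -3.5, 0, 0], [-1, -3.5, 0, 0], [-1, -3.5, 0, 0], [-1, -3.5, 0, 0], [-1, -3.5, 0, 0], [-1, -3.5, 0, 0], [-1, -3.5, 0, 0], [-1, -3.5, 0, 0], [-1, -3.5, 0, 0], [-1, -3.5, 0, 0], [-1, -3.5, 0, 0], [-1, -3.5, 0, 0], [-1, -3.5, 0, 0], [-1, -3, 0, 0], [-0.5, -2, 0, 0]]

```text
time: 2.47
eef_pos: [0.2025, -0.0173, 0.2985]
eef_rot: [-178.2, -1.8, 166.1]
wrist_force: [0.1, 0.6, 0.0]
grip_width: 0.0879
grip_force: 0.0
```

The crop shows the plain white dish on the pink foot. It also shows a small tab on the pipette bodies near the knob. Next I'll move over the stand and look with the wrist camera.

carry_out:
  targets:
    - [[-2, -1, 0, 0.014], [-3.3, -1.6, 0, 0.014], [-3.3, -1.6, 0, 0], [-3.3, -1.6, 0, 0], [-3.3, -1.6, 0, 0], [-3.3, -1.6, 0, 0], [-3.3, -1.6, 0, 0], [-3.3, -1.6, 0, 0], [-3.3, -1.6, 0, 0], [-3.3, -1.6, 0, 0], [-3.3, -1.6, 0, 0], [-3.3, -1.6, 0, 0], [-1.5, -1, 0, 0], [0, 0, 0, 0], [0, 0, 0, 0], [0, 0, 0, 0]]

```text
time: 3.8
eef_pos: [0.5348, -0.3074, 0.2916]
eef_rot: [-178.2, -1.9, 164.7]
wrist_force: [0.8, 0.3, 1.0]
grip_width: 0.0881
grip_force: 0.0
```

Run:
```python
from h import *
print(arm.observe()['eef_pos'],arm.observe()['eef_rot'],arm.observe()['qpos'])
p,d=snap('wrist','w0.png')
for q in('blue_body','blue_tip','stand_mouths','yellow_body'):
    for r in arm.tip_of('wrist',q)[:2]: print(q,np.round(r['position'],3),round(r['p'],2))
```

```text
[ 0.5347613  -0.30739186  0.29160274] [-178.23285187   -1.86658887  164.68755402] [ -39.67977928   14.4467453    81.11712431   -2.38743954   85.41120254
 -114.18483784]
blue_body [ 0.535 -0.315  0.123] 0.85
stand_mouths [ 0.502 -0.261  0.083] 0.69
yellow_body [ 0.554 -0.222  0.127] 0.81
```

View pics/w0.png

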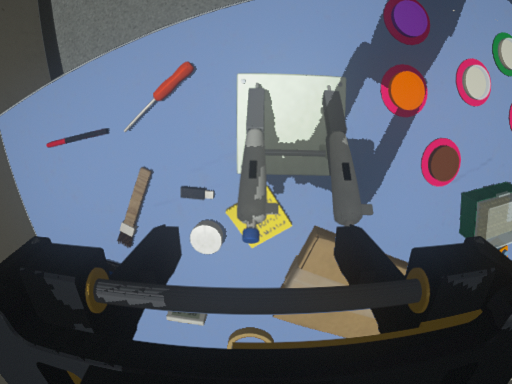

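The wrist view shows the blue knob at (251,235), its body at (253,185), and the yellow body at (345,185) with a side tab at (368,210). I'll check where the tab sits in the pipette's own frame.

```bash
cat >> h.py <<'E'
def wcloud(d,m):
    v,u=np.mgrid[:384,:512]; a=(u-m['cx'])/m['fx'];b=(v-m['cy'])/m['fy'];r=np.hypot(a,b)+1e-9
    k=np.tan(np.minimum(r,1.5))/r
    c=np.stack([a*k*d,-b*k*d,-d,np.ones_like(d)],-1)
    return (c@np.array(m['world_from_camera']).T)[...,:3]
E
python3 - <<'E'
from h import *
m=arm.camera_model('wrist'); p,d=arm.camera('wrist'); W=wcloud(d,m); W[d<=0]=9
ps,ds=arm.camera('scene'); Ws=cloud('scene',ds)
y=np.radians(-15.5); X=np.array([np.cos(y),np.sin(y),0]);Y=np.array([-X[1],X[0],0]);Z=np.array([0,0,1])
u=(X+Z)/2**.5; n=(Z-X)/2**.5
for nm,w in(('wrist',W),('scene',Ws)):
  for k,c in(('blue',[.535,-.315,.124]),('yellow',[.5617,-.2187,.124])):
    q=w-np.array(c); s=q@u;t=q@Y;h=q@n
    print(nm,k)
    for a in range(-50,80,10):
        M=(s>a/1e3)&(s<(a+10)/1e3)&(abs(t)<.04)&(h>-.012)&(h<.05)
        if M.sum()>2: print(a,M.sum(),'t',np.round(np.percentile(t[M],[1,15,50,85,99])*1e3),'h',np.round(np.percentile(h[M],[50,99])*1e3))
print(d[300,250],d[290,200])
cv2.imwrite('pics/w1.png',cv2.resize(p[70:250,210:410],(800,600),interpolation=cv2.INTER_CUBIC)[:,:,::-1])
E
```

```text
wrist blue
-50 114 t [-12.  -8.  -1.   6.   9.] h [12. 14.]
-40 137 t [-13.  -9.  -1.   7.  10.] h [12. 15.]
-30 152 t [-14. -10.  -1.   7.  10.] h [13. 15.]
-20 165 t [-14. -10.  -2.   7.  10.] h [13. 15.]
-10 174 t [-15. -11.  -1.   8.  11.] h [13. 17.]
0 206 t [-15. -11.  -1.   7.  12.] h [14. 18.]
10 221 t [-16. -11.  -2.   7.  12.] h [14. 17.]
20 232 t [-16. -12.  -2.   8.  12.] h [14. 17.]
30 284 t [-17. -11.  -0.  12.  23.] h [14. 17.]
40 384 t [-18. -11.   4.  18.  24.] h [13. 18.]
50 306 t [-16. -10.  -2.   6.  12.] h [ 9. 16.]
60 112 t [-10.  -7.  -2.   2.   5.] h [ 8. 11.]
70 164 t [-10.  -8.  -2.   3.   5.] h [ 8. 11.]
wrist yellow
-50 104 t [-13. -12.  -6.   2.   6.] h [11. 13.]
-40 132 t [-14. -12.  -6.   3.   8.] h [12. 14.]
-30 146 t [-15. -13.  -6.   3.   9.] h [12. 15.]
-20 155 t [-15. -13.  -6.   3.   9.] h [13. 15.]
-10 169 t [-16. -14.  -6.   4.   9.] h [13. 18.]
0 200 t [-17. -15.  -7.   4.  10.] h [13. 17.]
10 216 t [-17. -15.  -6.   4.  10.] h [14. 17.]
20 217 t [-17. -15.  -7.   4.  10.] h [14. 17.]
30 269 t [-18. -15.  -6.   7.  22.] h [14. 17.]
40 352 t [-1
[... 700 characters left out ...]
.]
70 54 t [-11.  -9.  -5.  -0.   3.] h [ 5. 10.]
scene yellow
-50 48 t [-14. -13.  -8.   0.   5.] h [ 8. 12.]
-40 53 t [-14. -13.  -9.  -1.   6.] h [ 9. 13.]
-30 57 t [-15. -14. -10.  -1.   4.] h [10. 14.]
-20 63 t [-16. -14. -10.   0.   7.] h [ 9. 15.]
-10 64 t [-17. -15. -11.  -2.   6.] h [10. 16.]
0 72 t [-17. -15. -11.  -2.   6.] h [10. 17.]
10 75 t [-18. -16. -11.  -1.   7.] h [11. 17.]
20 72 t [-18. -16. -11.  -2.   5.] h [10. 16.]
30 82 t [-19. -17. -10.   1.  17.] h [11. 17.]
40 107 t [-19. -17.  -8.  17.  23.] h [ 9. 16.]
50 86 t [-17. -14.  -7.   2.   8.] h [ 6. 15.]
60 31 t [-11. -10.  -6.  -2.   1.] h [5. 8.]
70 47 t [-12. -10.  -6.  -0.   5.] h [ 5. 10.]
0.078633465 0.081457384
```

View pics/w1.png

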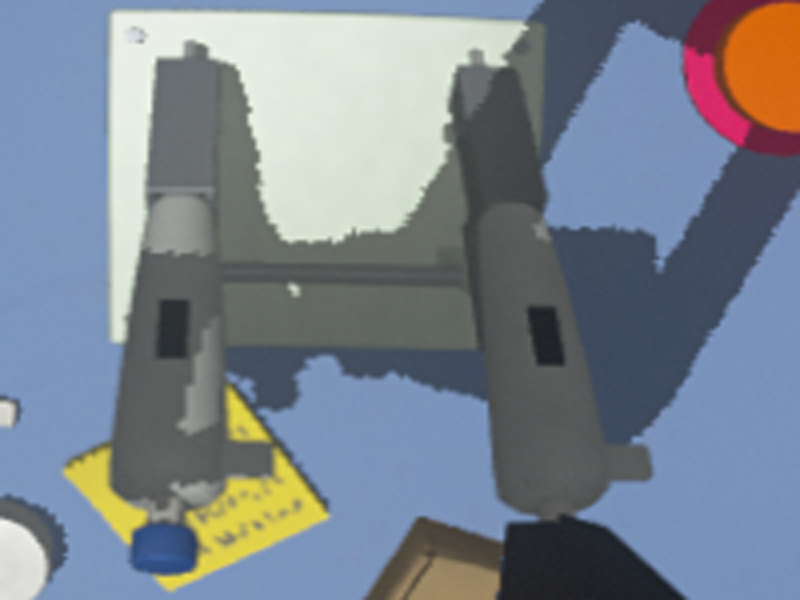

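The crop shows an ear on the +y side of each body, s ≈ 36–50 mm from the middle towards the knob. The tool can only turn about its own z, so I can't tilt the pipette directly. My plan is to grip the knob so the pipette hangs and swings upright under its own weight once drawn.

```bash
cat >> h.py <<'E'
yw=np.radians(-15.5); X=np.array([np.cos(yw),np.sin(yw),0]);Y=np.array([-X[1],X[0],0]);Z=np.array([0,0,1.])
u=(X+Z)/2**.5; n=(Z-X)/2**.5
C=np.array([.535,-.315,.124])-.0025*Y+.002*n
def st():
    o=arm.observe(); return o,R.from_euler('xyz',o['eef_rot'],degrees=True)
E
python3 - <<'E'
from h import *
o,r=st(); g=C+.070*u
tz=r.as_matrix()[:,2]; T=g+tz*.012
print('grip',g,'TCP target',T,'shift cm (tool)',r.inv().apply(T-o['eef_pos'])*100)
print('draw unit',r.inv().apply(u),'up',r.inv().apply(Z),'tool axes\n',r.as_matrix().round(3))
E
```

```text
grip [ 0.5806664  -0.33025877  0.17491169] TCP target [ 0.58020783 -0.33052801  0.16292348] shift cm (tool) [-5.34200015 -0.59969725 12.81509162]
draw unit [-0.68487813 -0.02550982 -0.72821095] up [ 0.03095124 -0.0317133  -0.99901766] tool axes
 [[-0.964  0.263 -0.038]
 [ 0.264  0.964 -0.022]
 [ 0.031 -0.032 -0.999]]
```

carry_out:
  targets:
    - [[-1.8, -0.2, 0, 0], [-1.8, -0.2, 1, 0], [-1.7, -0.2, 1.5, 0], [0, 0, 1.5, 0], [0, 0, 1.5, 0], [0, 0, 1.5, 0], [0, 0, 1.5, 0], [0, 0, 1.5, 0], [0, 0, 1.5, 0], [0, 0, 1.3, 0], [0, 0, 0, 0], [0, 0, 0, 0]]

```text
time: 5.15
eef_pos: [0.5795, -0.3304, 0.1619]
eef_rot: [-178.2, -1.9, 164.7]
wrist_force: [-0.1, -0.7, 0.9]
grip_width: 0.0878
grip_force: 0.0
```

Run:
```python
from h import *
o,r=st(); g=C+.070*u
print(o['eef_pos'],o['eef_rot'],o['wrist_force']); T=g+r.as_matrix()[:,2]*.012
print('left',r.inv().apply(T-o['eef_pos'])*100)
p,d=arm.camera('wrist'); ps,_=arm.camera('scene')
cv2.imwrite('pics/g.png',np.hstack([cv2.resize(p[150:350,150:400],(400,320)),cv2.resize(ps[200:320,290:440],(400,320))])[:,:,::-1])
```

```text
[ 0.579528   -0.33039419  0.16190433] [-178.23609972   -1.89225128  164.68173728] [-0.06544908 -0.6763194   0.87948938]
left [-0.06320992  0.00299114 -0.1042439 ]
```

View pics/g.png

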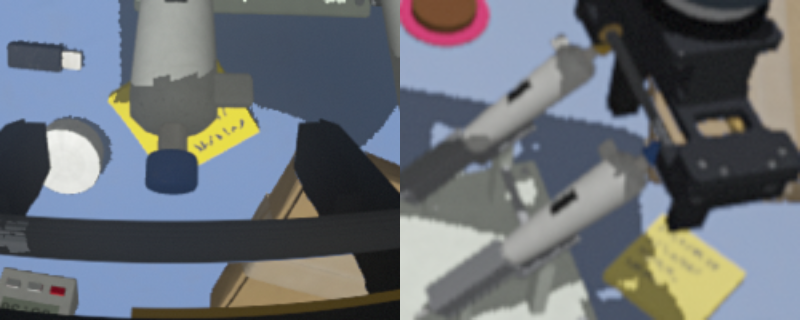

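The blue knob, at (170,170) in the left crop, sits midway between the fingers at 45 and 300. Closing the gripper.

carry_out:
  targets:
    - [[0, 0, 0, 0], [0, 0, 0, 0], [0, 0, 0, 0], [0, 0, 0, 0], [0, 0, 0, 0], [0, 0, 0, 0], [0, 0, 0, 0], [0, 0, 0, 0], [0, 0, 0, 0], [0, 0, 0, 0]]
  hand: 1
  newtons: 30

```text
time: 6.08
eef_pos: [0.58, -0.3307, 0.1625]
eef_rot: [-178.2, -1.8, 164.7]
wrist_force: [1.2, 1.0, -0.5]
grip_width: 0.0233
grip_force: 3.9
```

carry_out:
  targets:
    - [[0, 0, 0, 0], [0, 0, 0, 0], [0, 0, 0, 0], [0, 0, 0, 0]]

```text
time: 6.42
eef_pos: [0.5802, -0.3307, 0.1627]
eef_rot: [-178.2, -1.8, 164.7]
wrist_force: [1.8, 0.5, 1.0]
grip_width: 0.0164
grip_force: 32.0
```

carry_out:
  targets:
    - [[-0.27, -0.01, -0.29, 0], [-0.55, -0.02, -0.58, 0], [-0.55, -0.02, -0.58, 0], [-0.55, -0.02, -0.58, 0], [-0.55, -0.02, -0.58, 0]]

```text
time: 6.83
eef_pos: [0.6052, -0.3376, 0.1885]
eef_rot: [-178.2, -1.8, 164.7]
wrist_force: [-0.9, 0.9, -0.5]
grip_width: 0.0166
grip_force: 32.0
```

carry_out:
  targets:
    - [[-0.55, -0.02, -0.58, 0], [-0.55, -0.02, -0.58, 0], [-0.55, -0.02, -0.58, 0], [-0.55, -0.02, -0.58, 0], [-0.55, -0.02, -0.58, 0], [-0.55, -0.02, -0.58, 0], [-0.55, -0.02, -0.58, 0], [-0.55, -0.02, -0.58, 0], [-0.55, -0.02, -0.58, 0], [0, 0, -2, 0], [0, 0, -3, 0], [0, 0, -3, 0], [0, 0, -3, 0], [0, 0, -2, 0], [0, 0, -1, 0], [0, 0, 0, 0], [0, 0, 0, 0]]

```text
time: 8.25
eef_pos: [0.6593, -0.3484, 0.3779]
eef_rot: [-178.2, -1.8, 164.7]
wrist_force: [-0.3, -0.1, -1.0]
grip_width: 0.0169
grip_force: 31.9
```

Run:
```python
from h import *
o,r=st(); print(o['eef_pos'],o['eef_rot'],o['wrist_force'],o['grip_width'],o['grip_force'])
a,_=arm.camera('scene'); 
for q in('blue_body','blue_tip'):
    for c in('scene',): print(q,[(np.round(x['position'],3),round(x['p'],2)) for x in arm.tip_of(c,q)[:2]])
w,_=arm.camera('wrist')
cv2.imwrite('pics/s1.png',np.hstack([cv2.resize(a[120:360,250:490],(400,400)),cv2.resize(w,(400,400))])[:,:,::-1])
```

```text
[ 0.65925332 -0.34838536  0.37788007] [-178.18307557   -1.80926832  164.67532914] [-0.27525282 -0.08168877 -0.96908194] 0.016936579853095216 31.91143442876637
blue_body [(array([ 0.611, -0.336,  0.34 ]), 0.94)]
blue_tip [(array([ 0.509, -0.31 ,  0.236]), 0.66)]
```

View pics/s1.png

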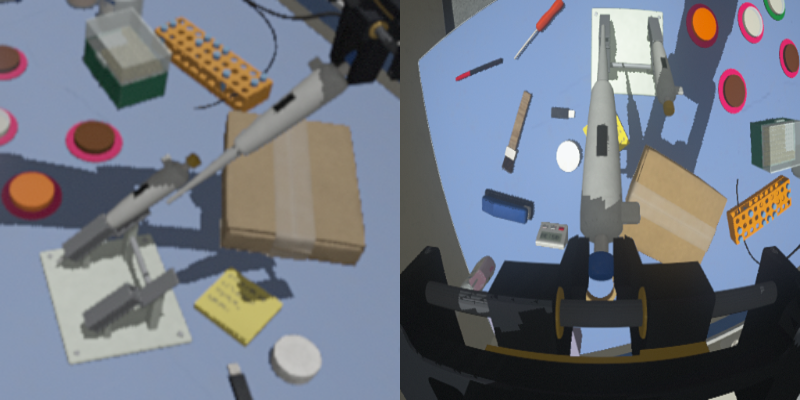

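The left crop shows the pipette out of the stand and still held at 45°. I'll loosen the grip so it can swing.

carry_out:
  targets:
    - [[0, 0, 0, 0], [0, 0, 0, 0], [0, 0, 0, 0], [0, 0, 0, 0], [0, 0, 0, 0], [0, 0, 0, 0]]
  newtons: 7

```text
time: 8.95
eef_pos: [0.6592, -0.3482, 0.3784]
eef_rot: [-178.2, -1.8, 164.7]
wrist_force: [0.4, 0.4, 0.2]
grip_width: 0.0169
grip_force: 7.5
```

```bash
cat >> h.py <<'E'
def tilt():
    """pipette axis from depth points (scene) below the grip"""
    o,r=st(); g=o['eef_pos']-r.as_matrix()[:,2]*.012
    p,d=arm.camera('scene'); W=cloud('scene',d)
    q=W-g; rad=np.linalg.norm(q,axis=-1); t=abs(q@Y)
    M=(d>0)&(rad>.03)&(rad<.225)&(t<.03)&(q[...,2]<.0)
    P=W[M]; bl=arm.tip_of('scene','blue_body')[:1]; tp=arm.tip_of('scene','blue_tip')[:1]
    print(o['time'],'g',g.round(3),'F',o['grip_force'],o['grip_width'],'n',len(P))
    for nm,x in(('body',bl),('tip',tp)):
        if x:
            v=np.array(x[0]['position'])-g; print(nm,np.round(x[0]['position'],3),round(x[0]['p'],2),'len',np.linalg.norm(v).round(3),'ang fwd',np.degrees(np.arctan2(v@X,-v[2])).round(1),'side',np.degrees(np.arctan2(v@Y,-v[2])).round(1))
    if len(P)>50:
        c=cv2.fitLine(P.astype(np.float32),cv2.DIST_HUBER,0,.01,.01).ravel(); v=c[:3]*-np.sign(c[2])
        print('fit',v.round(3),'ang fwd',np.degrees(np.arctan2(v@X,-v[2])).round(1),'side',np.degrees(np.arctan2(v@Y,-v[2])).round(1))
    return p
E
python3 -c "
from h import *
tilt()"
```

```text
8.95 g [ 0.66  -0.348  0.39 ] F 7.490582923492184 0.016853658387891896 n 1494
body [ 0.614 -0.338  0.341] 0.68 len 0.068 ang fwd -43.4 side -3.4
tip [ 0.51  -0.314  0.235] 0.88 len 0.219 ang fwd -44.6 side -2.6
fit [-0.642  0.19  -0.743] ang fwd -42.0 side 0.9
```

Still about −44°, so I'll loosen further.

carry_out:
  targets:
    - [[0, 0, 0, 0], [0, 0, 0, 0], [0, 0, 0, 0], [0, 0, 0, 0], [0, 0, 0, 0], [0, 0, 0, 0]]
  newtons: 3

```text
time: 9.6
eef_pos: [0.6592, -0.3482, 0.3783]
eef_rot: [-178.2, -1.8, 164.7]
wrist_force: [-0.4, 0.6, -0.2]
grip_width: 0.0172
grip_force: 3.0
```

```bash
python3 -c "
from h import *
tilt()"
```

```text
9.6 g [ 0.66  -0.348  0.39 ] F 3.000043383835873 0.017227857080131335 n 1250
body [ 0.642 -0.347  0.321] 0.66 len 0.072 ang fwd -14.0 side -3.5
tip [ 0.589 -0.335  0.182] 0.61 len 0.22 ang fwd -19.0 side -1.9
fit [-0.245  0.1   -0.964] ang fwd -15.3 side 1.8
```

carry_out:
  targets:
    - [[0, 0, -0.5, 0], [0, 0, -1, 0], [0, 0, -1.5, 0], [0, 0, -1.5, 0], [0, 0, -1, 0], [0, 0, -0.5, 0], [0, 0, 0, 0], [0, 0, 0, 0]]

```text
time: 10.42
eef_pos: [0.6616, -0.3468, 0.4382]
eef_rot: [-178.2, -1.8, 164.7]
wrist_force: [-0.4, -0.9, -1.4]
grip_width: 0.017
grip_force: 3.0
```

```bash
python3 -c "
from h import *
tilt()"
```

```text
10.4167 g [ 0.662 -0.347  0.45 ] F 2.9999587853308185 0.016964728272063294 n 1455
body [ 0.64  -0.342  0.383] 0.88 len 0.071 ang fwd -18.8 side -1.3
tip [ 0.593 -0.336  0.243] 0.77 len 0.218 ang fwd -18.6 side -2.2
fit [-0.237  0.103 -0.966] ang fwd -14.8 side 2.1
```

It settled at −18° from vertical. A brisk start towards the robot, then a gentle stop, should kick the tip forward.

carry_out:
  targets:
    - [[3, 0, 0, 0], [3, 0, 0, 0], [2.8, 0, 0, 0], [2.4, 0, 0, 0], [2, 0, 0, 0], [1.5, 0, 0, 0], [1, 0, 0, 0], [0.5, 0, 0, 0], [0, 0, 0, 0], [0, 0, 0, 0]]

```text
time: 11.4
eef_pos: [0.5055, -0.3041, 0.4431]
eef_rot: [-178.2, -1.8, 164.7]
wrist_force: [-0.0, -0.3, -0.7]
grip_width: 0.0172
grip_force: 3.0
```

```bash
python3 -c "
from h import *
tilt()"
```

```text
11.4 g [ 0.506 -0.304  0.455] F 2.9999849353407626 0.017199777544148604 n 1218
body [ 0.5   -0.305  0.383] 0.71 len 0.072 ang fwd -3.9 side -2.0
tip [ 0.484 -0.304  0.237] 0.81 len 0.219 ang fwd -5.4 side -1.7
fit [-0.021  0.034 -0.999] ang fwd -1.7 side 1.6
```

carry_out:
  targets:
    - [[2.3, 0, 0, 0], [2.2, 0, 0, 0], [1.9, 0, 0, 0], [1.5, 0, 0, 0], [1.1, 0, 0, 0], [0.8, 0, 0, 0], [0.5, 0, 0, 0], [0.2, 0, 0, 0], [0, 0, 0, 0]]

```text
time: 12.3
eef_pos: [0.4042, -0.2764, 0.4467]
eef_rot: [-178.2, -1.8, 164.7]
wrist_force: [0.6, -0.3, -1.1]
grip_width: 0.017
grip_force: 3.0
```

```bash
python3 -c "
from h import *
tilt(); o,r=st(); print(r.inv().apply(np.array([.497,.078,.30])-o['eef_pos'])*100)"
```

```text
12.3 g [ 0.405 -0.276  0.459] F 3.000000255779014 0.017021154240876454 n 1151
body [ 0.408 -0.279  0.386] 0.77 len 0.072 ang fwd 2.9 side -1.5
tip [ 0.404 -0.284  0.24 ] 0.75 len 0.219 ang fwd 0.3 side -1.9
fit [ 0.049  0.026 -0.998] ang fwd 2.3 side 2.2
[-2.83250740e-02  3.70712466e+01  1.35042034e+01]
```

Upright to within about 2°. I'll grip firmly and carry it to the dish.

carry_out:
  targets:
    - [[0, 0, 0, 0], [0, 0, 0, 0], [0, 0, 0, 0], [0, 0.7, 0, 0], [0, 1.5, 0, 0], [0, 2.3, 0, 0], [0, 2.8, 0, 0], [0, 2.8, 0, 0], [0, 2.8, 0, 0], [0, 2.8, 0, 0], [0, 2.8, 1, 0], [0, 2.8, 1, 0], [0, 2.8, 1, 0], [0, 2.8, 1, 0], [0, 2.8, 1, 0], [0, 2.8, 1, 0], [0, 2.3, 1, 0], [0, 1.5, 1, 0], [0, 0.8, 1, 0], [0, 0, 0.5, 0]]
  newtons: 25

```text
time: 14.12
eef_pos: [0.4975, 0.0809, 0.3385]
eef_rot: [-178.2, -1.9, 164.8]
wrist_force: [0.0, -0.6, -0.7]
grip_width: 0.0169
grip_force: 25.0
```

carry_out:
  targets:
    - [[0, 0, 0.5, 0], [0, 0, 0.5, 0], [0, 0, 0.5, 0], [0, 0, 0, 0], [0, 0, 0, 0]]

```text
time: 14.53
eef_pos: [0.4974, 0.0783, 0.3252]
eef_rot: [-178.2, -1.8, 164.6]
wrist_force: [0.9, 0.5, -1.0]
grip_width: 0.0169
grip_force: 25.0
```

Run:
```python
from h import *
o,_=st(); print(o['eef_pos'],o['eef_rot'])
tilt()
p,d=arm.camera('top'); print('top',[(np.round(arm.tip_of('top',q)[0]['position'],3)) if arm.tip_of('top',q) else None for q in('blue_tip','blue_body')])
```

```text
[0.49744293 0.07833221 0.32520525] [-178.19479538   -1.81298101  164.61447752]
14.5333 g [0.498 0.079 0.337] F 24.999812092864886 0.016933888272483946 n 617
body [0.5   0.076 0.264] 0.97 len 0.074 ang fwd 1.8 side -1.7
tip [0.496 0.071 0.119] 0.73 len 0.218 ang fwd -0.0 side -2.0
fit [ 0.044  0.027 -0.999] ang fwd 2.0 side 2.2
top [None, None]
```

carry_out:
  targets:
    - [[-0.05, 0.3, 0.5, 0], [-0.05, 0.3, 0.9, 0], [-0.05, 0.3, 1, 0], [0, 0, 1, 0], [0, 0, 1, 0], [0, 0, 1, 0], [0, 0, 0.9, 0], [0, 0, 0.7, 0], [0, 0, 0.4, 0], [0, 0, 0, 0], [0, 0, 0, 0], [0, 0, 0, 0]]

```text
time: 15.83
eef_pos: [0.4988, 0.0856, 0.2515]
eef_rot: [-178.2, -1.8, 164.7]
wrist_force: [-0.6, 0.9, -0.1]
grip_width: 0.0168
grip_force: 25.0
```

Run:
```python
from h import *
o,_=st(); print(o['eef_pos'],o['eef_rot'],o['wrist_force'],o['joint_velocities'].round(2))
p=tilt(); m,_=arm.camera('top')
for c in('scene','top'):print(c,[(x['position'].round(3) if hasattr(x['position'],'round') else x['position'],x['p']) for x in arm.tip_of(c,'dish_pink_top')])
print('dish top px',pix('scene',[.497,.078,.015]))
cv2.imwrite('pics/f.png',np.hstack([cv2.resize(p[100:280,170:350],(400,400)),cv2.resize(m[100:280,130:310],(400,400))])[:,:,::-1])
```

```text
[0.49882595 0.08558584 0.25149875] [-178.21108172   -1.75030435  164.6752562 ] [-0.56310653  0.91218974 -0.07450451] [-0.02 -0.09 -0.18  0.01 -0.04  0.05]
15.8333 g [0.499 0.086 0.263] F 24.999829722801223 0.016804479208865793 n 520
body [0.5   0.082 0.193] 0.93 len 0.071 ang fwd 1.1 side -2.9
tip [0.498 0.082 0.042] 0.65 len 0.222 ang fwd 0.1 side -1.1
fit [ 0.027  0.028 -0.999] ang fwd 1.1 side 2.0
scene [([0.6211, -0.0193, 0.0171], 0.91), ([0.4887, -0.0684, 0.015], 0.86), ([0.5763, 0.1969, 0.0158], 0.85), ([0.382, -0.0341, 0.0136], 0.85), ([0.497, 0.0832, 0.0159], 0.58)]
top [([0.3766, -0.0285, 0.0181], 0.94), ([0.4958, -0.073, 0.0161], 0.9), ([0.623, -0.0183, 0.0129], 0.79), ([0.4966, 0.079, 0.0138], 0.69)]
dish top px [243. 192.]
```

View pics/f.png

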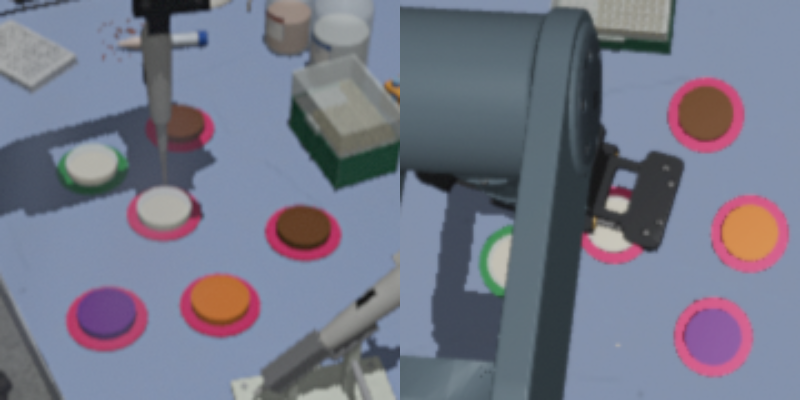

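The left crop shows the pipette upright, its tip at about (164,185) above the middle of the white dish at (164,208). Nothing touches, and the yellow pipette is still in the stand.

```bash
python3 -c "
from h import *
print(arm.job_done())"
```

```text
the job is handed in; nothing more can be done
None
```

I handed the job in at about 16 s: the blue-knob pipette is gripped by its knob, upright to within about 2°, with its tip about 3 cm above the middle of the white dish on the pink foot, and I left the yellow-knob pipette and both dishes alone.

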